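Unlock and open the two-catch sample case

TASK

Open the grey sample case by pushing and pressing with the fingertips only; grip and lift nothing. First push the lock bar in by its tab, all the way home. Then press the two catch pads down together, one fingertip on each, and keep both down until the spring lid's front edge has risen well clear of the hooks (about 15 mm). Let go, and finish when the lid stands open at its stop; leave the vial, the beaker and the meter where they stand.

Things in the scene. Friction and masses are not known exactly. Their poses are not given: they have to be found in the camera images.
- case: Grey sheet-metal vial case, immovable, on a four-legged metal stand 45 mm high (plate 134 mm wide in y, from 91 mm in front of the origin to 36 mm behind it). Origin: worktop level, under the tub's centre; x points from the front (catches) to the hinge, y to the lock bar's tab, z up. Tub 52 (x) by 112 (y) mm; lid top 118 mm above the worktop.
- catch_left_pad (a point): Top centre of the left (+y) catch's black ribbed pad, 28 (x) by 26 (y) mm, 97 mm above the worktop when up, 73 mm in front of (-x of) the case origin. The catch is a steel rocker; its upright hook arm begins 33 mm behind (+x of) this point, is 120 mm high and tilts 10 mm towards the pad when pressed. Parts between and in front of the pads are lower than the pressed pads.
- catch_right_pad (a point): The same point on the right (-y) catch's pad. The pads' centres are 60 mm apart along the case's y, with a free gap of 34 mm between the pads.
- catch_left (a joint): Rocker angle of the left catch, rad: 0 up (hooked over the lid), 0.32 fully down (pad centre about 11 mm lower). Unhooks at about 0.23. Sprung: 2.5 N on the pad starts it, 5 N brings it fully down; it springs up when let go. Either catch alone holds the lid shut.
- catch_right (a joint): Rocker angle of the right catch, as for the left. While the lock bar is out, neither catch moves more than about 0.04.
- lock_bar (a joint): Slide of the lock bar, m: 0 to 0.004 at the start (locked: its bosses block both catches), 0.018 fully home (free). Grows as the bar goes to the case's -y. Friction 2.5 N; stays where it is left. Do not grip it or shove it with more than 35 N.
- lock_tab (a point): Centre of the outer face of the lock bar's steel tab, an upright plate 26 (x) by 6 (y) by 30 (z) mm, 54 to 84 mm above the worktop, at the left (+y) end of the case's front. The face looks to the case's +y; push it to -y. At slide 0 it is 90 mm from the case's middle plane and 73 mm in front of the origin. For 60 mm beyond it nothing stands higher than 40 mm.
- lid (a joint): Lid angle, rad: 0 shut, 1.25 open at its stop. Hinged along the case's back. A spring with a slow damper lifts it once both catches are unhooked: about 0.2 rad in the first second, some 8 s to the stop.
- lid_edge (a point): Middle of the lid's front edge, on top: 27 mm in front of the case origin and 117 mm high when shut. It rises about 6 mm for each 0.1 rad at first. A control cabinet hangs about 0.43 m above the worktop, behind and to the right of the case: withdraw the hand less than 100 mm upwards, or towards the robot.
- spare_vial: Loose amber screw-cap vial, diameter 28, height 60 mm, upright on the worktop to the left of the case, near the front edge. Origin at the centre of its underside.
- beaker: Loose plastic beaker, diameter 61, height 72 mm, on the worktop to the left of the vial. Origin at the centre of its underside.
- meter: Loose hand-held meter lying flat, 140 by 68 mm, 41 mm high, on the worktop behind the case. Origin at the centre of its underside.

How it is judged (in metres and radians):
On the way, in this order (a step that is already met when the one before it is completed fails the run):
1. the lock bar is pushed home while the lid is still shut (value of joint lock_bar above 0.015 m and value of joint lid below 0.05 rad), for 0.1 s.
2. both pads are held down together and the lid has risen clear of the catches (0.2 rad, about 12 mm) (value of joint each of catch_left, catch_right, lid above 0.2 rad), for 0.1 s.
At the end, for the whole second after the job is handed in: The lid stands open at more than 1.1 rad, the lock bar is within 4 mm of home, both catches have sprung back up (under 0.06 rad), and the vial, beaker and meter are within 20 mm of where they stood (value of joint lid above 1.1 rad and value of joint lock_bar above 0.014 m and value of joint each of catch_left, catch_right below 0.06 rad and distance of each of spare_vial, beaker, meter from where it was at the start of the episode below 0.02 m); the robot touches nothing.
It fails at once if the lock bar is gripped, or shoved with more than 35 N (contact force between the fingers and lock_bar above 35 N).
It fails at once if the spare vial is shifted by 20 mm or more, lifted or tipped (distance of spare_vial from where it was at the start of the episode above 0.02 m or angle between spare_vial's own z axis and vertical above 0.3 rad).
It fails at once if the beaker is shifted by 20 mm or more, lifted or tipped (distance of beaker from where it was at the start of the episode above 0.02 m or angle between beaker's own z axis and vertical above 0.3 rad).
It fails at once if the hand-held meter is shifted by 20 mm or more, lifted or tipped (distance of meter from where it was at the start of the episode above 0.02 m or angle between meter's own z axis and vertical above 0.3 rad).
It also fails if it takes over 58 s, if anything falls off the work surface, if the arm or the gripper's body presses on something with over 40 N, if the wrist force passes 120 N, or if a joint passes its speed limit or range.

ROBOT

A 6-joint arm with a two-finger parallel gripper is mounted at the origin on a cart in front of the work surface, level with it; the furniture and walls round the work are solid. World frame = base frame: x ahead of the robot, y to its left, z up, the work surface at z = 0. Lengths are in m, angles in degrees, forces in N, time in s.
With the tool pointing down it reaches from about 0.25 to 0.725 m from the base axis. Payload 9.7 kg.
Tool frame: the origin (TCP) lies at the very end of the fingers, on their centre line; the grasp point (between the pads) lies 19 mm behind it; z points along the fingers, y is the line along which they close (so a half turn about z gives the same grasp; the last joint's range is limited). The gripper opens to 85 mm and grips with 20 to 120 N. Pads are 22 mm wide; open, the fingers measure 114 mm over their backs; the gripper's body (76 mm by 85 mm) begins 54 mm behind the grasp point. The pads swing forward as they close: fully open they stand 13 mm farther back than shut.
Start: joints at [69.786, 4.979, 10.078, 95.1, 0, 90], TCP at [0.19, 0.516, 0.231] pointing down, gripper open.
Joint ranges: [-179.16, 179.16], [-48.56, 103.87], [-65.8, 70.77], [-126.05, 130.52], [-82.76, 87.17], [-180, 180]. Speed limits (degrees/s): [127.2, 127.2, 147.25, 180, 180, 180].

INTERFACE

Orientations are given as [roll, pitch, yaw] about the fixed x, y, z axes, in that order (R = Rz(yaw) Ry(pitch) Rx(roll)).
In Python, from workcell import bot gives the robot as it stands.
- The arm moves only by the tool arm_command, never from a script. Its argument "series" is a list of rows, each a list of 4 numbers: the shift along the tool's x, y, z in m, then the turn about the tool's z in rad. A call has exactly 5 rows; each row is the pose to reach, as a shift and turn from the pose commanded when the call began, along the tool's axes at that moment; what a row does not reach only later rows make up. A row lasts 1/10 s, in which the tool goes at most 50 mm and 8.59 degrees, less where a joint would pass 70% of its speed; a pose out of reach is approached as far as the arm can. A call with a gripper value outside its range is refused whole. "hand" is the finger opening in m, from 0 to 0.0854, set as the call begins (left out, the last holds). The fingers move at their own pace and stop on an object; "grip_force" is the grip in N (left out, the last holds). Time passes only in rows, so rows that repeat a pose let the fingers close, or fill a call up. It gives the time, the measured TCP pose, the force, the opening and the grip force at its end, in the units of the state.
- bot.get_obs(): the state, without advancing time (a new reading comes with each control period).
- bot.camera(name): name is "side" or "top"; returns a dict with "color" (400x640x3 uint8, blue, green, red), "camera_matrix" (3x3 intrinsics, pixels), "xyz" and "orientation" of the camera in the world. Camera axes: x right, y up, looking along -z (the intrinsics and any distortion apply to the point x, -y, -z); pixel columns grow to the right and rows downward; lengths in m; the calibration is good to about 2 mm. A picture is of the moment at which its call begins. There is no depth.
- bot.job_done(): hands the job in; it is judged then, once.
Trained networks look in the newest picture that a camera, given by its name, has taken for a name from the list of things; names that differ only in an ending like _2 or _b are one class to them, and where a whole thing is asked for, a point or a joint stands for the part that bears it (a point fixed in the world has none). Each returns a list of dicts, best first, with "confidence" (0 to 1); they miss things now and then, are a little off and sometimes report something else, mostly with a low value. They report only what shows in the picture. A call takes as long as a camera call.
- bot.find_in(camera, target): "location" ([column, row] in pixels, amid what is visible of it).
- bot.mark_of(camera, target): "location" ([column, row] in pixels: a listed point, or the origin of a listed thing).
The state is a dict: "time": time; "q": joint angles; "qd": joint speeds; "joint_efforts": joint torques, N m; "ee_pos": TCP position; "tcp_rot": TCP orientation; "wrist_force": force on the tool from outside, world axes, zero at the start; "torque": the same for the moment, N m; "opening": finger opening in m; "grasp_force": force on a finger pad.
Only numpy, scipy, OpenCV 4.12 (cv2) and the standard library are available. Lean on these libraries where they do the work, as an engineer would, in place of code of your own. Each camera call takes 0.05 s, during which the arm holds its last target. There are 200 camera calls.

## Working session

There is one attempt and no reset: what is moved stays moved. The work goes in short steps, Python scripts to look and compute and a tool call to move; the robot and the scene stay as the last step left them, time stands still between calls to the robot, and variables do not carry over. Pictures are saved under pics/ and viewed, at most 10 in all, crops included, and the job is handed in when it is done.

Besides the shell and the picture viewer there is one more tool, called after "Call:" as name(argument=value, ...), one argument or row to a line, values as JSON. arm_command: Moves the arm, as the interface text tells. Its arguments: {"type":"object","properties":{"series":{"type":"array"},"hand":{"type":"number"},"grip_force":{"type":"number"}},"required":["series"]}

```bash
mkdir -p pics
cat > h.py <<'E'
import numpy as np, cv2
from scipy.spatial.transform import Rotation as R
from workcell import bot
def cam(n):
    c=bot.camera(n); return c
def rot(c):
    o=np.array(c["orientation"],float)
    if o.shape==(3,3): return o
    return R.from_quat(o).as_matrix() if o.size==4 else R.from_euler('xyz',o,degrees=True).as_matrix()
def ray(c,px):
    K=np.array(c["camera_matrix"]); d=np.linalg.inv(K)@[px[0],px[1],1]
    return np.array(c["xyz"]), rot(c)@(d*[1,-1,-1])
def onz(c,px,z):
    o,d=ray(c,px); return o+d*(z-o[2])/d[2]
def proj(c,p):
    q=rot(c).T@(np.array(p)-c["xyz"]); q=q*[1,-1,-1]; u=np.array(c["camera_matrix"])@q; return u[:2]/u[2]
E
python3 - <<'E'
from h import *
Z=dict(case=0,catch_left_pad=.097,catch_right_pad=.097,lock_tab=.069,lid_edge=.117,spare_vial=0,beaker=0,meter=0)
for n in("top","side"):
    c=cam(n); cv2.imwrite(f"pics/{n}0.png",c["color"]); print(n,c["xyz"],c["orientation"],[k for k in c])
    for t,z in Z.items():
        for m in bot.mark_of(n,t)[:2]: print(t,np.round(m["location"],1),round(m["confidence"],2),onz(c,m["location"],z).round(4))
print(bot.get_obs())
E
```

```text
top [ 0.54204388 -0.10467535  1.02179066] [  4.31577359   1.57248079 -90.17753539] ['color', 'camera_matrix', 'xyz', 'orientation']
case [421.4 229.9] 0.68 [ 0.5574 -0.2671  0.    ]
catch_left_pad [423.3 266.9] 0.95 [ 0.4849 -0.2541  0.097 ]
catch_right_pad [454.3 255.7] 0.74 [ 0.5062 -0.3139  0.097 ]
lock_tab [393.6 271.2] 0.71 [ 0.4748 -0.1998  0.069 ]
lid_edge [438.5 239.9] 0.89 [ 0.5367 -0.2803  0.117 ]
spare_vial [283.9 270.1] 0.63 [0.4725 0.0275 0.    ]
beaker [249.7 262.5] 0.77 [0.4888 0.1013 0.    ]
side [ 0.30164117 -0.82109816  0.42668022] [ 6.77644094e+01  7.18687095e-03 -2.18093952e+01] ['color', 'camera_matrix', 'xyz', 'orientation']
case [336.7 286.4] 0.83 [ 0.5606 -0.2699 -0.    ]
catch_left_pad [295.1 244.8] 0.74 [ 0.485  -0.2532  0.097 ]
catch_right_pad [315.3 259.8] 0.89 [ 0.4998 -0.3139  0.097 ]
lock_tab [279.4 244.6] 0.56 [ 0.4727 -0.1929  0.069 ]
lid_edge [326.9 236.9] 0.96 [ 0.5343 -0.2815  0.117 ]
spare_vial [249.6 234. ] 0.8 [0.4534 0.0062 0.    ]
meter [401.2 258.3] 0.93 [ 0.7324 -0.2278  0.    ]
{'time': 0.9, 'q': array([ 6.97855258e+01,  4.97473828e+00,  1.00784188e+01,  9.51002277e+01,
       -8.75075293e-04,  9.00013509e+01]), 'qd': array([ 0.0046054 ,  0.05160122,  0.03243204, -0.00308945,  0.16938475,
       -0.02611022]), 'joint_efforts': array([ 2.90591241e-03, -5.20097244e+01,  4.64856863e+01,  1.41978973e-03,
        2.04949538e-04, -1.76375011e-06]), 'ee_pos': array([0.19004407, 0.51610968, 0.23132593]), 'tcp_rot': array([1.79996547e+02, 8.74993882e-04, 1.59784175e+02]), 'wrist_force': array([0.34343614, 0.90350699, 0.57809141]), 'torque': array([-0.04361476,  0.00185268, -0.01183528]), 'grasp_force': 0.0, 'opening': 0.08566893793027236}
```

View pics/top0.png

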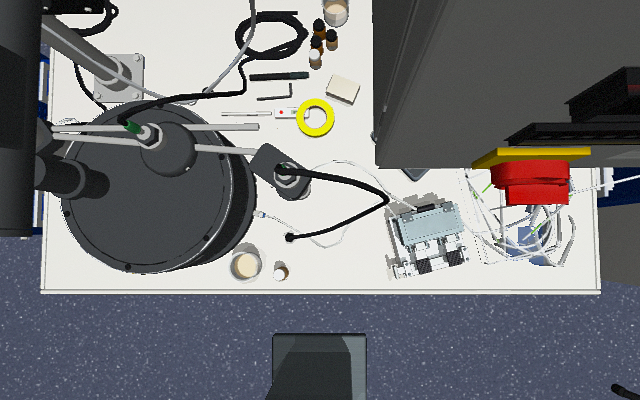

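View pics/side0.png

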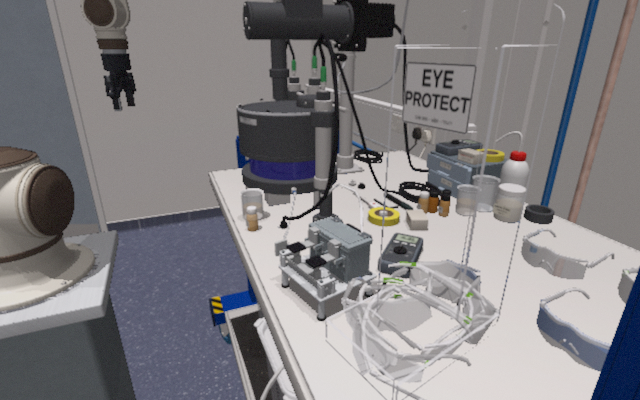

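The top view shows the case at about (430,235), with pads at (423,262) and (455,257) and the tab near (394,271). The vial is at (281,272) and the beaker at (246,262). The side view shows the case at (330,255) on its stand, with the meter behind it at (402,255), and the start of the path is free in front of the drum. Next I fit the case pose to all the marks.

```bash
cat > fit.py <<'E'
from h import *
from scipy.optimize import least_squares
P=dict(case=(0,0,0),catch_left_pad=(-.073,.03,.097),catch_right_pad=(-.073,-.03,.097),lock_tab=(-.073,.088,.069),lid_edge=(-.027,0,.117))
obs=[]
for k in range(2):
  for n in("top","side"):
    c=cam(n)
    for t,p in P.items():
        m=bot.mark_of(n,t)
        if m and m[0]["confidence"]>.4: obs.append((c,n,t,np.array(p),m[0]["location"]))
def W(v,p): return R.from_euler('z',v[2]).apply(p)+[v[0],v[1],0]
f=lambda v:np.concatenate([proj(c,W(v,p))-l for c,n,t,p,l in obs])
s=least_squares(f,[.557,-.268,.3],loss='soft_l1',x_scale=[.01,.01,.1])
v=s.x; print(v,np.degrees(v[2]))
for (c,n,t,p,l),e in zip(obs,f(v).reshape(-1,2)): print(n,t,e.round(1))
for t,p in P.items(): print(t,W(v,p).round(4))
c=obs[0][0]; print(proj(c,[.19,.516,.231]))
E
python3 fit.py
python3 - <<'E'
from h import *
a=[cv2.resize(cv2.imread("pics/top0.png")[190:290,340:480],None,fx=5,fy=5,interpolation=2)]
cv2.imwrite("pics/c1.png",a[0])
E
```

```text
[ 0.56366597 -0.26833909  0.22273217] 12.761613563656951
top case [ 0.1 -1.9]
top catch_left_pad [ 1.6 -2.3]
top catch_right_pad [0.  2.9]
top lock_tab [0.9 2.1]
side case [1.9 0.7]
side catch_left_pad [-1.4 -1.5]
side catch_right_pad [ 0.2 -1. ]
side lock_tab [ 2.9 -2.6]
side lid_edge [-2.9 -4.1]
top case [-0.4 -0.6]
top catch_left_pad [2.9 3. ]
top catch_right_pad [-1.5  2.8]
top lock_tab [0.5 0.8]
top lid_edge [-2.4 -1.3]
side case [4.8 2.3]
side catch_left_pad [-2.  -2.9]
side catch_right_pad [1.2 1.6]
side lock_tab [0.8 0. ]
side lid_edge [-0.9 -1.6]
case [ 0.5637 -0.2683  0.    ]
catch_left_pad [ 0.4858 -0.2552  0.097 ]
catch_right_pad [ 0.4991 -0.3137  0.097 ]
lock_tab [ 0.473  -0.1986  0.069 ]
lid_edge [ 0.5373 -0.2743  0.117 ]
[-32.03297936 453.79112617]
```

View pics/c1.png

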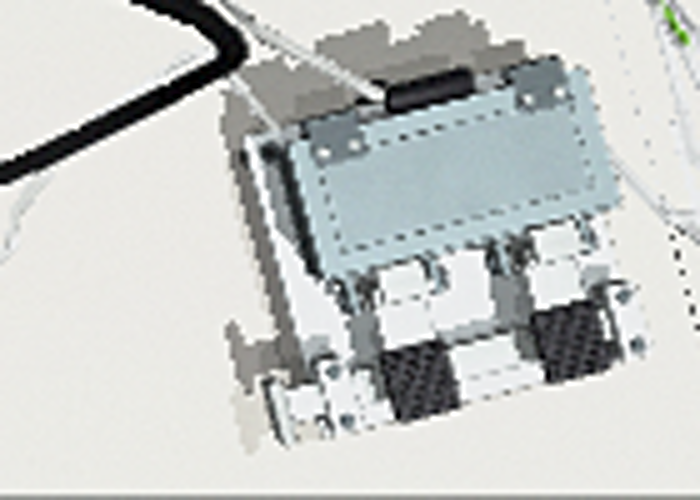

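The crop shows the left pad centred at (420,380) and the right at (573,342), which is (424,266) and (454.6,258.4) in the full image. The tab plate is at (275,410), or (395,272). The lid edges are tilted about 14°. I'll check these against the fit.

Run:
```python
from h import *
c=cam("top")
g=lambda x,y,z: onz(c,(340+x/5-.4,190+y/5-.4),z)
l,r=g(420,380,.097),g(573,342,.097); print(l,r,np.linalg.norm(l-r))
for a,b,z in((l,r,0),(g(290,140,.118),g(585,65,.118),0),(g(325,280,.118),g(620,205,.118),0)):
    d=a-b; print(np.degrees(np.arctan2(-d[0],d[1])),np.linalg.norm(d))
print(g(325,280,.118),g(620,205,.118),(g(325,280,.118)+g(620,205,.118))/2, g(272,410,.084))
```

```text
[ 0.48736092 -0.25473848  0.097     ] [ 0.50178572 -0.31356539  0.097     ] 0.06056963498489613
13.77751662265649 0.06056963498489613
14.040061967686526 0.1153075678180158
14.067884211087264 0.11475506335598049
[ 0.52615574 -0.21627325  0.118     ] [ 0.55404941 -0.32758663  0.118     ] [ 0.54010257 -0.27192994  0.118     ] [ 0.47504469 -0.19911382  0.084     ]
```

Call:
arm_command(
  series=[
    [0, 0, -0.02, 0.1],
    [0, 0, -0.02, 0.1],
    [0, 0, -0.02, 0.1],
    [0, 0, -0.02, 0.1],
    [0, 0, -0.02, 0.1],
  ],
  hand=0,
  grip_force=20,
)

```text
time: 2.65
ee_pos: [0.19, 0.5159, 0.2505]
tcp_rot: [-179.9, 0.0, 154.1]
wrist_force: [-0.7, 0.7, -0.4]
opening: 0.0122
grasp_force: 0.0
```

Call:
arm_command(
  series=[
    [-0.03, -0.037, 0, 0.14],
    [-0.06, -0.074, 0, 0.28],
    [-0.09, -0.111, 0, 0.42],
    [-0.12, -0.148, 0, 0.56],
    [-0.15, -0.185, 0, 0.7],
  ],
)

```text
time: 3.15
ee_pos: [0.2438, 0.2823, 0.2508]
tcp_rot: [-180.0, 0.0, 113.7]
wrist_force: [1.8, 0.0, 0.3]
opening: 0.0002
grasp_force: 0.0
```

```bash
cat > to.py <<'E'
# usage: to.py x y z yaw -> shift in tool axes and turn
from h import *; import sys
t=np.array(list(map(float,sys.argv[1:4]))); o=bot.get_obs()
T=R.from_euler('xyz',o["tcp_rot"],degrees=True)
print(o["time"],o["ee_pos"].round(4),o["tcp_rot"].round(2),o["q"].round(1),o["wrist_force"].round(1),o["opening"])
d=(o["tcp_rot"][2]-float(sys.argv[4])+180)%360-180
print(T.inv().apply(t-o["ee_pos"]).round(4),np.radians(d).round(4))
E
python3 to.py .30 .05 .25 14
```

```text
3.15 [0.2438 0.2823 0.2508] [-1.8000e+02  1.0000e-02  1.1371e+02] [ 49.2 -18.4  -8.9  99.5  -0.  115.5] [1.8 0.  0.3] 0.00017796324307976333
[-0.2353 -0.042   0.0008] 1.7403
```

Call:
arm_command(
  series=[
    [-0.047, -0.008, 0, 0.14],
    [-0.094, -0.017, 0, 0.28],
    [-0.141, -0.025, 0, 0.42],
    [-0.188, -0.034, 0, 0.56],
    [-0.235, -0.042, 0, 0.7],
  ],
)

```text
time: 3.65
ee_pos: [0.3007, 0.0508, 0.2511]
tcp_rot: [180.0, -0.0, 73.6]
wrist_force: [1.6, 0.0, -0.5]
opening: -0.0002
grasp_force: 0.0
```

```bash
python3 to.py .4637 -.1629 .18 14
```

```text
3.65 [0.3007 0.0508 0.2511] [ 1.7995e+02 -3.0000e-02  7.3640e+01] [  9.6 -27.5 -15.  102.5   0.  115.9] [ 1.6  0.  -0.5] -0.0002051212551877007
[-0.1591  0.2166  0.0713] 1.0409
```

Call:
arm_command(
  series=[
    [-0.022, 0.03, 0, 0.14],
    [-0.044, 0.06, 0, 0.28],
    [-0.066, 0.09, 0, 0.42],
    [-0.088, 0.12, 0, 0.56],
    [-0.11, 0.15, 0, 0.7],
  ],
)

```text
time: 4.15
ee_pos: [0.4151, -0.0963, 0.2509]
tcp_rot: [-180.0, -0.0, 33.5]
wrist_force: [0.6, 0.6, 0.0]
opening: 0.0002
grasp_force: 0.0
```

```bash
python3 to.py .4637 -.1629 .13 14
```

```text
4.15 [ 0.4151 -0.0963  0.2509] [-180.     -0.     33.46] [-13.1 -11.3  -3.3  98.    0.  133.5] [0.6 0.6 0. ] 0.0002121348175333662
[0.0039 0.0823 0.1209] 0.3397
```

Call:
arm_command(
  series=[
    [0.001, 0.021, 0.02, 0.1],
    [0.002, 0.042, 0.05, 0.2],
    [0.003, 0.063, 0.08, 0.3],
    [0.004, 0.082, 0.11, 0.34],
    [0.004, 0.082, 0.121, 0.34],
  ],
)

```text
time: 4.65
ee_pos: [0.4627, -0.1615, 0.1265]
tcp_rot: [-179.9, 0.2, 14.2]
wrist_force: [-1.0, 0.0, -0.7]
opening: -0.0002
grasp_force: 0.0
```

```bash
python3 to.py .4637 -.1629 .062 14
python3 - <<'E'
from h import *
t=cam("top")["color"];s=cam("side")["color"]
f=lambda i,x,y:cv2.resize(i[y:y+140,x:x+190],None,fx=4,fy=4,interpolation=2)
cv2.imwrite("pics/t2.png",cv2.resize(np.hstack([t[170:300,340:480],s[190:320,240:380]]),None,fx=2.8,fy=2.8,interpolation=2))
E
```

```text
4.65 [ 0.4627 -0.1615  0.1265] [-179.87    0.22   14.21] [-19.2  -3.8 -10.3  83.7  -0.  146.6] [-1.   0.  -0.7] -0.00020884864286116987
[0.0009 0.0018 0.0645] 0.0036
```

View pics/t2.png

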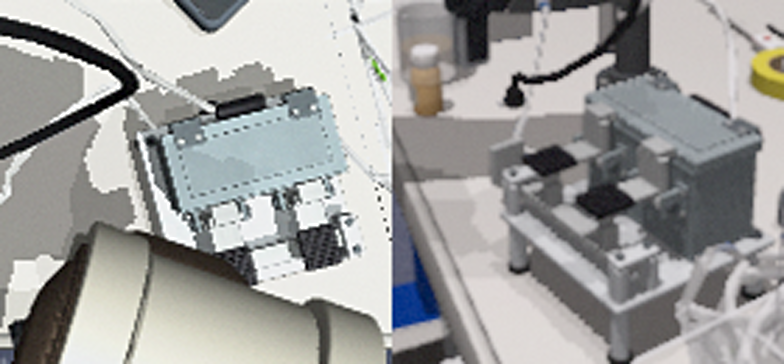

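The top crop shows the arm over the front-left of the case. In the side crop the black fingertips are at about (475,35), full image (269,202), just up and left of the tab at crop (507,160).

Run:
```python
from h import *
c=cam("side"); o=bot.get_obs(); print(proj(c,o["ee_pos"]),o["ee_pos"])
x,y=210,120
cv2.imwrite("pics/s3.png",cv2.resize(c["color"][y:y+150,x:x+200],None,fx=4,fy=4,interpolation=2))
```

```text
[268.45183741 210.06473454] [ 0.46279157 -0.16023361  0.13015112]
```

View pics/s3.png

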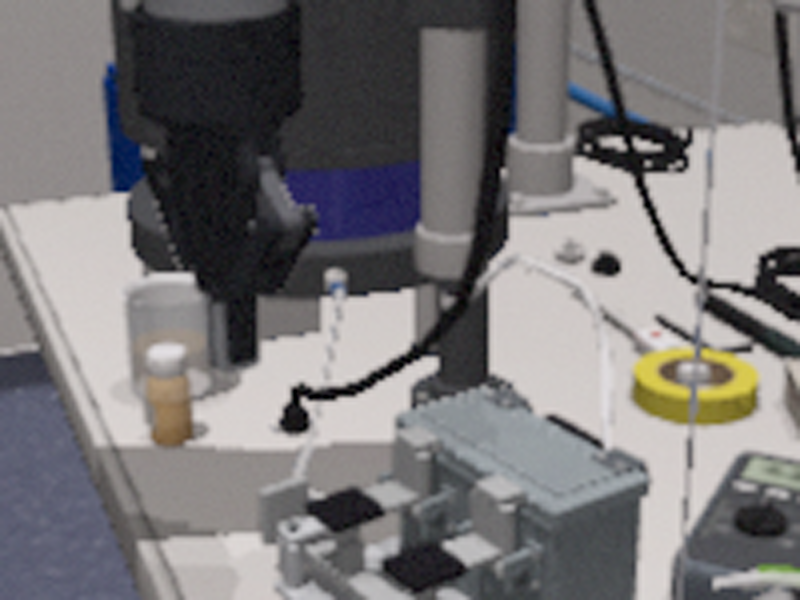

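The fingertip is at crop (243,360), full image (271,210), which matches its projection. The tab is at (285,510) in the crop and the space beside it is clear, so I go down beside the tab.

Call:
arm_command(
  series=[
    [0, 0, 0.015, 0],
    [0, 0, 0.03, 0],
    [0, 0, 0.045, 0],
    [0, 0, 0.06, 0],
    [0, 0, 0.068, 0],
  ],
)

```text
time: 5.3
ee_pos: [0.4627, -0.1603, 0.0603]
tcp_rot: [-179.9, 0.1, 14.3]
wrist_force: [-0.7, -0.1, -0.7]
opening: -0.0002
grasp_force: 0.0
```

Call:
arm_command(
  series=[
    [0, 0, 0, 0],
    [0, -0.003, 0, 0],
    [0, -0.006, 0, 0],
    [0, -0.009, 0, 0],
    [0, -0.009, 0, 0],
  ],
)

```text
time: 5.8
ee_pos: [0.4614, -0.1517, 0.0628]
tcp_rot: [180.0, -0.0, 14.3]
wrist_force: [-0.1, -0.5, 0.7]
opening: -0.0
grasp_force: 0.0
```

Call:
arm_command(
  series=[
    [0, 0.006, 0, 0],
    [0, 0.012, 0, 0],
    [0, 0.018, 0, 0],
    [0, 0.024, 0, 0],
    [0, 0.028, 0, 0],
  ],
)

```text
time: 6.3
ee_pos: [0.4682, -0.1799, 0.0622]
tcp_rot: [-180.0, 0.0, 14.3]
wrist_force: [0.6, -0.4, -0.8]
opening: 0.0002
grasp_force: 0.0
```

Call:
arm_command(
  series=[
    [0, 0.0015, 0, 0],
    [0, 0.003, 0, 0],
    [0, 0.0045, 0, 0],
    [0, 0.006, 0, 0],
    [0, 0.007, 0, 0],
  ],
)

```text
time: 6.8
ee_pos: [0.4699, -0.1859, 0.0623]
tcp_rot: [180.0, -0.0, 14.3]
wrist_force: [0.6, -0.5, 0.3]
opening: 0.0001
grasp_force: 0.0
```

Call:
arm_command(
  series=[
    [0, 0.001, 0, 0],
    [0, 0.002, 0, 0],
    [0, 0.003, 0, 0],
    [0, 0.004, 0, 0],
    [0, 0.005, 0, 0],
  ],
)

```text
time: 7.3
ee_pos: [0.4711, -0.1907, 0.0623]
tcp_rot: [-180.0, 0.0, 14.3]
wrist_force: [-0.5, 3.2, 0.9]
opening: -0.0001
grasp_force: 1.3
```

Call:
arm_command(
  series=[
    [0, 0.001, 0, 0],
    [0, 0.002, 0, 0],
    [0, 0.003, 0, 0],
    [0, 0.004, 0, 0],
    [0, 0.005, 0, 0],
  ],
)

```text
time: 7.8
ee_pos: [0.4723, -0.1956, 0.0623]
tcp_rot: [-180.0, 0.0, 14.3]
wrist_force: [-0.8, 1.7, 0.5]
opening: -0.0004
grasp_force: 1.3
```

Call:
arm_command(
  series=[
    [0, 0.001, 0, 0],
    [0, 0.002, 0, 0],
    [0, 0.003, 0, 0],
    [0, 0.004, 0, 0],
    [0, 0.005, 0, 0],
  ],
)

```text
time: 8.3
ee_pos: [0.4736, -0.2005, 0.0623]
tcp_rot: [-180.0, -0.0, 14.3]
wrist_force: [-1.1, 2.6, 0.6]
opening: 0.0002
grasp_force: 1.3
```

Call:
arm_command(
  series=[
    [0, 0.0004, 0, 0],
    [0, 0.0008, 0, 0],
    [0, 0.0012, 0, 0],
    [0, 0.0016, 0, 0],
    [0, 0.002, 0, 0],
  ],
)

```text
time: 8.8
ee_pos: [0.4736, -0.2008, 0.0622]
tcp_rot: [-179.8, -0.0, 14.4]
wrist_force: [-2.9, 14.5, 3.8]
opening: -0.0001
grasp_force: 7.1
```

The force has jumped to 14.5 N, so the bar is at its stop. I back off, go up and open the fingers to 46 mm.

Call:
arm_command(
  series=[
    [0, 0, 0, 0],
    [0, -0.003, 0, 0],
    [0, -0.009, 0, 0],
    [0, -0.018, 0, 0],
    [0, -0.027, 0, 0],
  ],
)

```text
time: 9.3
ee_pos: [0.4672, -0.1757, 0.0623]
tcp_rot: [180.0, 0.0, 14.3]
wrist_force: [0.2, 0.1, -0.4]
opening: -0.0002
grasp_force: 0.0
```

Call:
arm_command(
  series=[
    [0, 0, -0.02, 0],
    [0, 0, -0.04, 0],
    [0, 0, -0.06, 0],
    [0, 0, -0.08, 0],
    [0, 0, -0.085, 0],
  ],
  hand=0.046,
)

```text
time: 9.8
ee_pos: [0.4681, -0.176, 0.1495]
tcp_rot: [179.9, -0.2, 14.3]
wrist_force: [0.2, 0.3, -0.4]
opening: 0.0463
grasp_force: 0.0
```

```bash
python3 to.py .4911 -.2849 .145 14; python3 fit.py | grep -v "top\|side"
python3 - <<'E'
from h import *
c=cam("side")
cv2.imwrite("pics/s4.png",cv2.resize(c["color"][170:320,230:390],None,fx=4,fy=4,interpolation=2))
print([m["location"] for m in bot.mark_of("side","lock_tab")])
E
```

```text
9.8 [ 0.4681 -0.176   0.1495] [ 1.7988e+02 -1.5000e-01  1.4310e+01] [-20.6  -2.9  -7.   85.7  -0.  145.1] [ 0.2  0.3 -0.4] 0.04631572514260988
[-0.0046  0.1111  0.0047] 0.0055
[ 0.56551573 -0.27095087  0.22660643] 12.983592150387052
case [ 0.5655 -0.271   0.    ]
catch_left_pad [ 0.4876 -0.2581  0.097 ]
catch_right_pad [ 0.5011 -0.3166  0.097 ]
lock_tab [ 0.4746 -0.2016  0.069 ]
lid_edge [ 0.5392 -0.277   0.117 ]
[-32.03297936 453.79112617]
[[286.0, 249.4]]
```

View pics/s4.png

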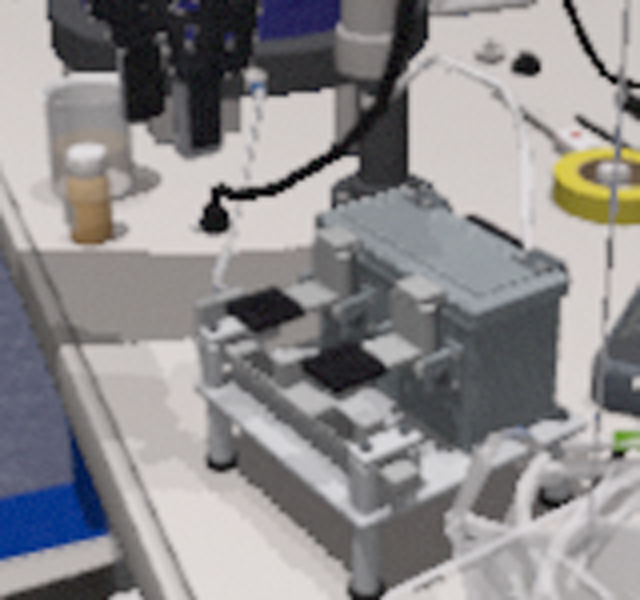

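The lock bar is home: it now stands out at the right end, crop (400,475), and the tab is close in at (210,305). The pads are at (265,308) and (343,367). I move over the pads.

Call:
arm_command(
  series=[
    [-0.001, 0.025, 0, 0.005],
    [-0.002, 0.05, 0, 0.005],
    [-0.003, 0.075, 0, 0.005],
    [-0.003, 0.1, 0, 0.005],
    [-0.003, 0.111, 0, 0.005],
  ],
)

```text
time: 11.6
ee_pos: [0.4921, -0.2861, 0.1469]
tcp_rot: [180.0, 0.0, 13.9]
wrist_force: [-0.8, 0.2, -0.7]
opening: 0.0458
grasp_force: 0.0
```

Call:
arm_command(
  series=[
    [0, 0, 0.005, 0],
    [0, 0, 0.015, 0],
    [0, 0, 0.025, 0],
    [0, 0, 0.03, 0],
    [0, 0, 0.03, 0],
  ],
)

```text
time: 12.1
ee_pos: [0.4914, -0.2836, 0.1162]
tcp_rot: [-179.9, 0.1, 14.1]
wrist_force: [-0.4, -0.2, -0.7]
opening: 0.0461
grasp_force: 0.0
```

```bash
python3 to.py .492 -.285 .097 14
python3 - <<'E'
from h import *
c=cam("side")
cv2.imwrite("pics/s5.png",cv2.resize(c["color"][170:300,250:380],None,fx=4.5,fy=4.5,interpolation=2))
E
```

```text
12.1 [ 0.4914 -0.2836  0.1162] [-1.7993e+02  7.0000e-02  1.4050e+01] [-30.    6.7  -0.8  82.6   0.  136. ] [-0.4 -0.2 -0.7] 0.046059517889009645
[0.0003 0.0015 0.0191] 0.0009
```

View pics/s5.png

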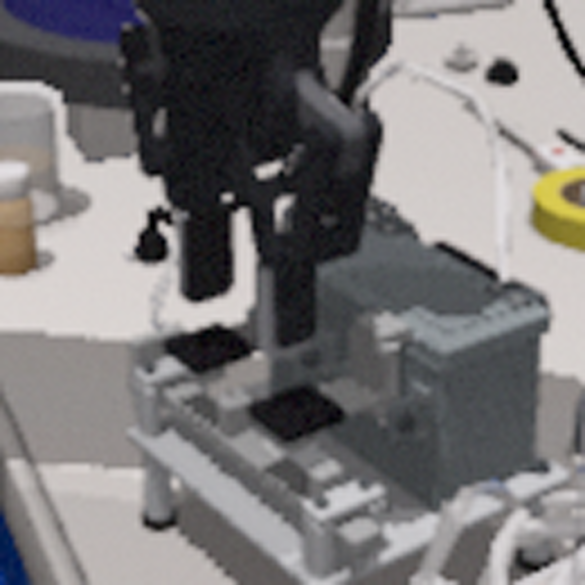

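The fingers are above the pads: fingertips at crop (207,297) and (297,342), pads at (208,345) and (297,412). I'll check numerically that the tips line up.

Run:
```python
from h import *
c=cam("side");o=bot.get_obs();T=R.from_euler('xyz',o["tcp_rot"],degrees=True)
g=lambda p:((proj(c,p)-[250,170])*4.5).round(0)
for s in(-1,1):
  for z in(-.005,0):
    print(s,z,[g(o["ee_pos"]+T.apply([x,y*s,z])) for x in(-.011,.011) for y in(.023,.0375)])
for y in(.03,-.03):
  for e in((.494,-.2842),(.4943,-.2873)): 
    p=np.array([*e,.097])+R.from_euler('z',14,degrees=True).apply([0,y,0]); print(y,g(p))
```

```text
-1 -0.005 [array([187., 296.]), array([168., 282.]), array([235., 280.]), array([215., 267.])]
-1 0 [array([188., 307.]), array([168., 293.]), array([236., 292.]), array([215., 278.])]
1 -0.005 [array([255., 344.]), array([278., 360.]), array([305., 327.]), array([328., 342.])]
1 0 [array([255., 356.]), array([278., 372.]), array([305., 339.]), array([328., 354.])]
0.03 [209. 338.]
0.03 [212. 341.]
-0.03 [297. 403.]
-0.03 [301. 406.]
```

Call:
arm_command(
  series=[
    [0, 0.001, 0.004, 0],
    [0, 0.001, 0.008, 0],
    [0, 0.001, 0.012, 0],
    [0, 0.001, 0.014, 0],
    [0, 0.001, 0.016, 0],
  ],
  hand=0.054,
)

```text
time: 12.7
ee_pos: [0.4921, -0.2854, 0.101]
tcp_rot: [-180.0, 0.0, 14.0]
wrist_force: [-0.6, 1.2, -0.2]
opening: 0.054
grasp_force: 0.0
```

Call:
arm_command(
  series=[
    [0, 0, 0.002, 0],
    [0, 0, 0.004, 0],
    [0, 0, 0.006, 0],
    [0, 0, 0.008, 0],
    [0, 0, 0.01, 0],
  ],
)

```text
time: 13.2
ee_pos: [0.4919, -0.2856, 0.0918]
tcp_rot: [180.0, 0.0, 14.0]
wrist_force: [-6.2, -0.0, 8.4]
opening: 0.0541
grasp_force: 4.4
```

Call:
arm_command(
  series=[
    [0, 0, 0.001, 0],
    [0, 0, 0.002, 0],
    [0, 0, 0.003, 0],
    [0, 0, 0.004, 0],
    [0, 0, 0.005, 0],
  ],
)

```text
time: 13.7
ee_pos: [0.491, -0.2859, 0.0872]
tcp_rot: [180.0, 0.1, 14.0]
wrist_force: [-10.5, -0.6, 10.4]
opening: 0.054
grasp_force: 6.1
```

Call:
arm_command(
  series=[
    [-0.001, 0, 0.001, 0],
    [-0.002, 0, 0.002, 0],
    [-0.002, 0, 0.003, 0],
    [-0.002, 0, 0.0035, 0],
    [-0.002, 0, 0.004, 0],
  ],
)

```text
time: 14.2
ee_pos: [0.4904, -0.2861, 0.0837]
tcp_rot: [179.9, -0.1, 14.0]
wrist_force: [-3.0, 1.7, 10.7]
opening: 0.0541
grasp_force: 5.3
```

Run:
```python
from h import *
c=cam("side")
cv2.imwrite("pics/s6.png",cv2.resize(c["color"][170:300,250:380],None,fx=4.5,fy=4.5,interpolation=2))
```

```text
(no output)
```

View pics/s6.png

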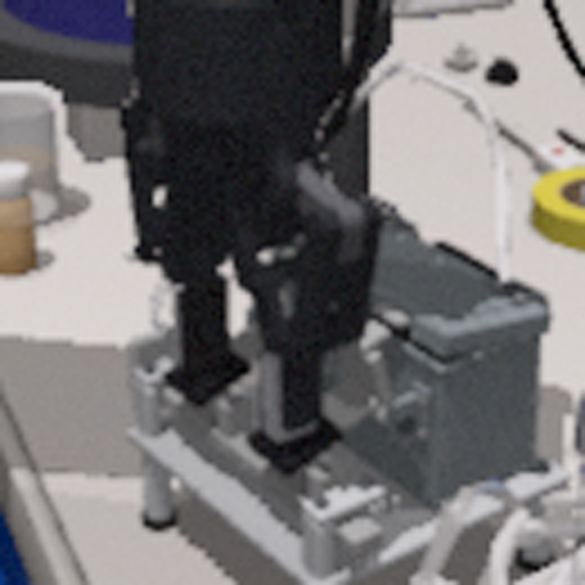

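Both pads are pressed, with the tips at crop (205,385) and (295,435). The lid has started to lift: a dark gap shows under it at (420,345). I press 1 mm more and hold.

Call:
arm_command(
  series=[
    [0, 0, 0.0005, 0],
    [0, 0, 0.001, 0],
    [0, 0, 0.001, 0],
    [0, 0, 0.001, 0],
    [0, 0, 0.001, 0],
  ],
)

```text
time: 14.75
ee_pos: [0.4904, -0.286, 0.0829]
tcp_rot: [179.9, -0.1, 14.0]
wrist_force: [-3.8, 1.5, 11.5]
opening: 0.0535
grasp_force: 6.1
```

Call:
arm_command(
  series=[
    [0, 0, 0, 0],
    [0, 0, 0, 0],
    [0, 0, 0, 0],
    [0, 0, 0, 0],
    [0, 0, 0, 0],
  ],
)

```text
time: 15.25
ee_pos: [0.4904, -0.2861, 0.0829]
tcp_rot: [179.9, -0.1, 14.0]
wrist_force: [-3.9, 1.5, 11.9]
opening: 0.0541
grasp_force: 6.1
```

Call:
arm_command(
  series=[
    [0, 0, 0, 0],
    [0, 0, 0, 0],
    [0, 0, 0, 0],
    [0, 0, 0, 0],
    [0, 0, 0, 0],
  ],
)

```text
time: 15.75
ee_pos: [0.4904, -0.2861, 0.0829]
tcp_rot: [179.9, -0.1, 14.0]
wrist_force: [-4.7, 1.4, 11.1]
opening: 0.0541
grasp_force: 6.1
```

Call:
arm_command(
  series=[
    [0, 0, 0, 0],
    [0, 0, 0, 0],
    [0, 0, 0, 0],
    [0, 0, 0, 0],
    [0, 0, 0, 0],
  ],
)

```text
time: 16.25
ee_pos: [0.4904, -0.2861, 0.0829]
tcp_rot: [179.9, -0.1, 14.0]
wrist_force: [-4.3, 1.2, 11.1]
opening: 0.0541
grasp_force: 6.1
```

Run:
```python
from h import *
c=cam("side")
cv2.imwrite("pics/s7.png",cv2.resize(c["color"][170:300,250:380],None,fx=4.5,fy=4.5,interpolation=2))
```

```text
(no output)
```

View pics/s7.png

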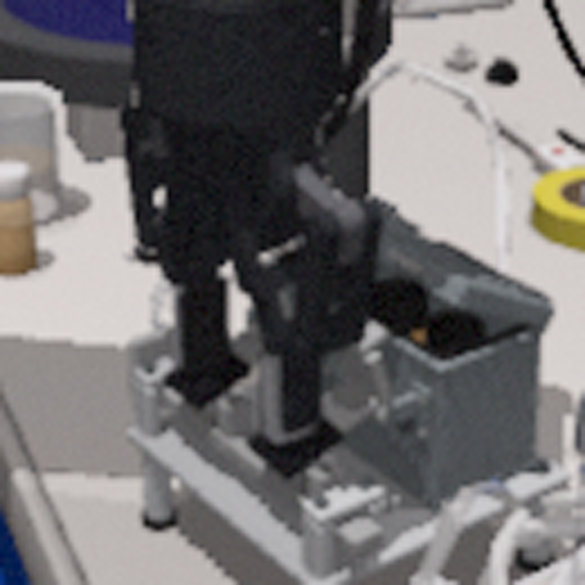

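The lid is now well up: its front edge is at about (440,290) and the vials inside are visible. I let go, withdrawing up and toward the robot, then wait.

Call:
arm_command(
  series=[
    [0, 0, -0.006, 0],
    [-0.001, 0, -0.016, 0],
    [-0.004, 0, -0.03, 0],
    [-0.02, 0, -0.045, 0],
    [-0.04, 0, -0.055, 0],
  ],
)

```text
time: 16.8
ee_pos: [0.4507, -0.2959, 0.1381]
tcp_rot: [180.0, -0.0, 14.1]
wrist_force: [-0.4, 0.4, 0.0]
opening: 0.054
grasp_force: 0.0
```

Call:
arm_command(
  series=[
    [-0.02, 0, -0.003, 0],
    [-0.04, 0, -0.006, 0],
    [-0.06, 0, -0.01, 0],
    [-0.07, 0, -0.01, 0],
    [-0.08, 0, -0.01, 0],
  ],
)

```text
time: 17.3
ee_pos: [0.3729, -0.3154, 0.147]
tcp_rot: [180.0, -0.0, 14.0]
wrist_force: [-0.8, -0.8, -1.2]
opening: 0.0543
grasp_force: 0.0
```

Call:
arm_command(
  series=[
    [0, 0, 0, 0],
    [0, 0, 0, 0],
    [0, 0, 0, 0],
    [0, 0, 0, 0],
    [0, 0, 0, 0],
  ],
)

```text
time: 17.8
ee_pos: [0.3741, -0.3148, 0.1461]
tcp_rot: [-180.0, 0.0, 14.0]
wrist_force: [-0.3, -0.2, -0.9]
opening: 0.0542
grasp_force: 0.0
```

Call:
arm_command(
  series=[
    [0, 0, 0, 0],
    [0, 0, 0, 0],
    [0, 0, 0, 0],
    [0, 0, 0, 0],
    [0, 0, 0, 0],
  ],
)

```text
time: 18.3
ee_pos: [0.3737, -0.315, 0.1463]
tcp_rot: [180.0, 0.0, 14.0]
wrist_force: [0.1, -0.2, -0.0]
opening: 0.0543
grasp_force: 0.0
```

Call:
arm_command(
  series=[
    [0, 0, 0, 0],
    [0, 0, 0, 0],
    [0, 0, 0, 0],
    [0, 0, 0, 0],
    [0, 0, 0, 0],
  ],
)

```text
time: 18.8
ee_pos: [0.3737, -0.315, 0.1463]
tcp_rot: [180.0, 0.0, 14.0]
wrist_force: [-0.3, 0.4, -0.2]
opening: 0.0537
grasp_force: 0.0
```

Call:
arm_command(
  series=[
    [0, 0, 0, 0],
    [0, 0, 0, 0],
    [0, 0, 0, 0],
    [0, 0, 0, 0],
    [0, 0, 0, 0],
  ],
)

```text
time: 19.3
ee_pos: [0.3737, -0.315, 0.1463]
tcp_rot: [180.0, 0.0, 14.0]
wrist_force: [-0.2, -0.8, -0.2]
opening: 0.0543
grasp_force: 0.0
```

Run:
```python
from h import *
# camera calls advance time 0.05 s each: wait for the lid
for _ in range(110): c=cam("side")
print(bot.get_obs()["time"],bot.get_obs()["wrist_force"])
cv2.imwrite("pics/s8.png",cv2.resize(c["color"][120:320,230:410],None,fx=3,fy=3,interpolation=2))
```

```text
24.8 [0.06262306 1.08134502 0.137199  ]
```

View pics/s8.png

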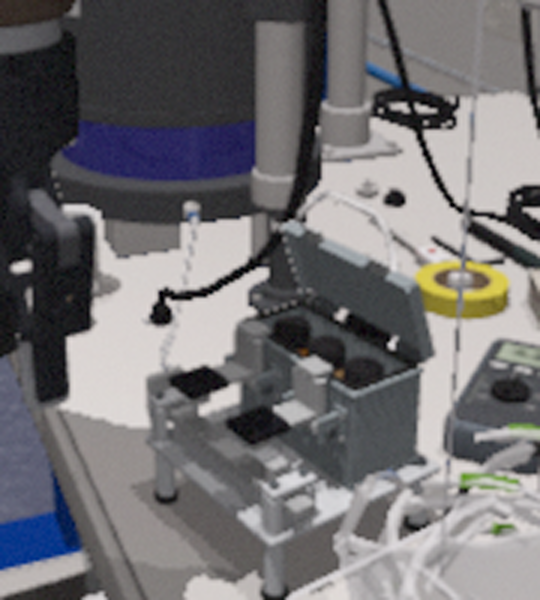

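The lid stands open at about (360,280), both pads are back up at (198,382) and (258,423), and the hand is clear at the left. I wait a little longer, then hand in.

Call:
arm_command(
  series=[
    [0, 0, 0, 0],
    [0, 0, 0, 0],
    [0, 0, 0, 0],
    [0, 0, 0, 0],
    [0, 0, 0, 0],
  ],
)

```text
time: 25.3
ee_pos: [0.3738, -0.315, 0.1463]
tcp_rot: [-180.0, -0.0, 14.0]
wrist_force: [1.1, 0.2, 0.2]
opening: 0.0543
grasp_force: 0.0
```

Call:
arm_command(
  series=[
    [0, 0, 0, 0],
    [0, 0, 0, 0],
    [0, 0, 0, 0],
    [0, 0, 0, 0],
    [0, 0, 0, 0],
  ],
)

```text
time: 25.8
ee_pos: [0.3738, -0.315, 0.1463]
tcp_rot: [180.0, -0.0, 14.0]
wrist_force: [0.2, 0.7, 1.0]
opening: 0.0542
grasp_force: 0.0
```

```bash
python3 -c "
from workcell import bot
print(bot.job_done())"
```

```text
the job is handed in; nothing more can be done
None
```

I handed the job in at about 26 s with the lock bar pushed home (about 14.5 N at its stop), the lid standing open and both catches sprung back up in the last picture; the hand was clear, I saw no contact with the vial, beaker or meter, and no verdict came back.

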